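# Bring the engraving bench into service

### The job

Bring the engraving bench into service with your fingertips, in this order: first tip the rocker on the dust extraction's switch box fully over by pressing down its raised end, then press the round key on the handpiece's control box fully down, and last press the mushroom cap of the loose palm switch fully down. Leave the other two keys unpressed; pick nothing up, and leave the palm switch and everything else on the bench where they stand.

Things in the scene. Friction and masses are not known exactly. Their poses are not given: they have to be found in the camera images.
- switchbox: switch box of the dust extraction: fixed grey box 130 (x) x 160 (y) x 60 mm tall with ventilation slots in its -x face and a single rocker on top; origin under the centre of its underside, z up
- rocker (a joint): tipping angle of the rocker in rad: about 0 = off (the +x end stands up), 0.4 = fully over, at its stop. A V-shaped grey rocker of two wings, each 30 mm long, 28 mm wide and 6 mm thick, in a black bezel 70 x 40 x 6 mm on the switch box; its tipping axis is level, along the switch box's y axis, 72 mm above the table. It moves stiffly and stays where it is left; about 3 to 4 N down on the raised wing tips it
- rocker_end (a point): point on the top face of the rocker's raised wing, on its centre line, 22 mm from the tipping axis towards the switch box's +x, so 8 mm short of the wing's end. It moves with the rocker: about 83 mm above the table when off, 75 mm when fully over, where that wing's top face lies level
- controlbox: control box of the handpiece: fixed grey box 130 (x) x 160 (y) x 60 mm tall with two round sockets in its -x face and three grey keys in a row along y on its top, 50 mm from centre to centre, their order differs from start to start; origin under the centre of its underside, z up
- key_round (a joint): how far the round key is pressed, in m: 0 = up, 0.007 = fully down. It slides straight down, needs about 3 N, and stays where it is left (it does not spring back)
- key_round_top (a point): centre of the top face of the round key, 26 mm across on the control box, 74 mm above the table when up, 67 mm when fully down; the key then still stands 5 mm above its black surround. The point's axes are those of the control box
- key_long (a joint): how far the long key is pressed, in m: 0 = up, 0.007 = fully down. It slides straight down, needs about 3 N, and stays where it is left (it does not spring back)
- key_long_top (a point): centre of the top face of the long key, 44 mm (box's x) x 16 mm (box's y) on the control box, 74 mm above the table when up, 67 mm when fully down; the key then still stands 5 mm above its black surround. The point's axes are those of the control box
- key_square (a joint): how far the square key is pressed, in m: 0 = up, 0.007 = fully down. It slides straight down, needs about 3 N, and stays where it is left (it does not spring back)
- key_square_top (a point): centre of the top face of the square key, 22 x 22 mm on the control box, 74 mm above the table when up, 67 mm when fully down; the key then still stands 5 mm above its black surround. The point's axes are those of the control box
- palm: palm switch: loose round grey housing, 90 mm across, 40 mm tall, 0.6 to 1 kg, with a black mushroom cap on top; origin at the centre of its underside, z up
- palm_cap (a joint): how far the mushroom cap is pressed, in m: 0 = up, 0.008 = fully down. It slides straight down into the housing, needs about 5 N, and stays where it is left
- palm_top (a point): centre of the top of the mushroom cap (48 mm across, slightly domed), 66 mm above the table when up, 58 mm when fully down
- burr_pot: turned wooden pot of steel burrs, 40 mm across, 50 mm tall (76 mm with the burrs); loose, to be left alone; origin at its underside
- ring_cone: upright aluminium ring-sizing cone on a round wooden foot, 42 mm across, 82 mm tall; loose, to be left alone; origin at its underside
- bench_brush: bench brush lying flat, wooden handle, 170 mm long, 42 mm wide, 20 mm high, along its x axis; loose, to be left alone; origin at its underside
- wax_block: terracotta-brown block of wax, 40 x 70 x 25 mm; loose, to be left alone; origin at its underside
- ring_dish: white bowl of jump rings, 90 mm across, about 30 mm tall; loose, to be left alone; origin at its underside
- handpiece_rest: black rest with an engraving handpiece lying in it along its x axis, 170 mm long, 40 mm high; loose, to be left alone; origin at its underside
- oil_bottle: small amber oil bottle, 38 mm across, 85 mm tall; loose, to be left alone; origin at its underside
Things that resemble listed ones, but are neither listed nor needed, are in the scene too. Leave any orange or purple look-alike of the palm alone.

How it is judged (in metres and radians):
On the way, in this order (a step that is already met when the one before it is completed fails the run):
1. the rocker is tipped fully over (value of joint rocker above 0.34 rad), for 0.1 s.
2. the round key is pressed down (value of joint key_round above 0.0055 m), for 0.1 s.
3. the palm switch's cap is pressed down (value of joint palm_cap above 0.0062 m), for 0.1 s.
At the end, for the whole second after the job is handed in: The rocker is over (beyond 0.34 of 0.4 rad), the round key down (more than 5.5 of 7 mm), the palm switch's cap down (more than 6.2 of 8 mm), the long and square keys up (less than 2.5 mm), and the palm switch stands upright and at rest within 15 mm of where it stood (value of joint rocker above 0.34 rad and value of joint key_round above 0.0055 m and value of joint palm_cap above 0.0062 m and value of joint each of key_long, key_square below 0.0025 m and distance of palm from where it was at the start of the episode below 0.015 m and angle between palm's own z axis and vertical below 0.1 rad and linear speed of palm below 0.02 m/s); the robot touches nothing.
It fails at once if the round key is pressed before the rocker has been tipped over (value of joint key_round above 0.003 m and value of joint rocker below 0.33 rad).
It fails at once if the palm switch is pressed before the round key is down (value of joint palm_cap above 0.004 m and value of joint key_round below 0.005 m).
It fails at once if the long or the square key is pressed (more than 2.5 mm) (value of joint any of key_long, key_square above 0.0025 m).
It fails at once if the palm switch is lifted, tipped or carried off (moved more than 15 mm) (distance of palm from where it was at the start of the episode above 0.015 m or height (world z) of palm above 0.006 m or angle between palm's own z axis and vertical above 0.2 rad).
It fails at once if a bystander is picked up or pushed away (moved more than 15 mm) (distance of any of burr_pot, ring_cone, bench_brush, wax_block, ring_dish, handpiece_rest, oil_bottle from where it was at the start of the episode above 0.015 m).
It also fails if it takes over 43 s, if anything falls off the work surface, if the arm or the gripper's body presses on something with over 40 N, if the wrist force passes 120 N, or if a joint passes its speed limit or range.

### The arm

A 7-joint arm with a two-finger parallel gripper is mounted at the origin on the work surface. World frame = base frame: x ahead of the robot, y to its left, z up, the work surface at z = 0. Lengths are in mm, angles in rad, forces in N, time in s.
With the tool pointing down it reaches from about 400 to 875 mm from the base axis. Payload 4.4 kg.
Tool frame: the origin (TCP) lies at the very end of the fingers, on their centre line; the grasp point (between the pads) lies 19 mm behind it; y points along the fingers, z is the direction in which the jaws open and shut, and the axes are right-handed (so a half turn about y gives the same grasp; the last joint's range is limited). The gripper opens to 85 mm and grips with 20 to 120 N. Pads are 22 mm wide; open, the fingers measure 114 mm over their backs; the gripper's body (76 mm by 85 mm) begins 54 mm behind the grasp point. The pads swing forward as they close: fully open they stand 13 mm farther back than shut.
Start: joints at [-1.205, 0.628, 0.038, 1.517, -0.027, 0.996, -0.02], TCP at [272.007, 590.365, 192.413] pointing down, gripper open.
Joint ranges: [-3.06, 3.06], [-0.37, 2.12], [-1.25, 1.32], [0.18, 2.47], [-1.1, 4.24], [0.23, 1.98], [-2.94, 2.94]. Speed limits (rad/s): [2.57, 2.57, 3.14, 3.14, 3.14, 3.14, 3.14].

### API

Orientations are given as [roll, pitch, yaw] about the fixed x, y, z axes, in that order (R = Rz(yaw) Ry(pitch) Rx(roll)).
In Python, from cell import ctrl, imaging, finish_job gives the robot as it stands.
- The arm moves only by the shell command python3 -m inch 'ROWS'. ROWS is JSON, one flat list of numbers, 7 for each row, row after row: the opening, from 0 (shut) to 1 (fully open), then the shift along the tool's x, y, z in cm, then the turn, a rotation vector about the tool's x, y, z in degrees. A call has 1 to 12 rows; each row is the pose to reach, as a shift and turn from the pose commanded when the call began, along the tool's axes at that moment; what a row does not reach only later rows make up. A row lasts 1/10 s, in which the tool goes at most 50 mm and 8.59 degrees, less where a joint would pass 70% of its speed; a pose out of reach is approached as far as the arm can. A call with a gripper value outside its range is refused whole. The fingers move at their own pace and stop on an object; the grip force is fixed at half the most. Time passes only in rows, so rows that repeat a pose let the fingers close. It gives the time, the measured TCP pose, the force and the opening at its end, in the units of the state.
- ctrl.read_state(): the state, without advancing time (a new reading comes with each control period).
- imaging.get_image(name): name is "scene" or "side" or "wrist"; returns a dict with "img" (400x640x3 uint8, red, green, blue), "fx", "fy", "cx", "cy" (pixels), "R" (3x3) and "t" (3): a world point X has camera coordinates R X + t. Camera axes: x right, y down, z forward; pixel columns grow to the right and rows downward; lengths in mm; the calibration is good to about 2 mm. A picture is of the moment at which its call begins. There is no depth.
- finish_job(): hands the job in, once; it reports no verdict.
The state is a dict: "clock": time; "qpos": joint angles; "qd": joint speeds; "tau": joint torques, N m; "eef_pos": TCP position; "tool_rot": TCP orientation; "force": force on the tool from outside, world axes, zero at the start; "torque": the same for the moment, N m; "width": finger opening in mm.
Only numpy, scipy, OpenCV 4.12 (cv2) and the standard library are available. Lean on these libraries where they do the work, as an engineer would, in place of code of your own. Each camera call takes 0.05 s, during which the arm holds its last target.

## Working session

There is one attempt and no reset: what is moved stays moved. The work goes in short steps, Python scripts to look and compute and a shell command to move; the robot and the scene stay as the last step left them, time stands still between calls to the robot, and variables do not carry over. Pictures are saved under pics/ and viewed, and the job is handed in when it is done.

```bash
mkdir -p pics; ls; python3 - <<'E'
from cell import ctrl, imaging
import cv2
s=ctrl.read_state(); print({k:s[k] for k in('clock','eef_pos','tool_rot','force','width')})
for n in('scene','side','wrist'):
    d=imaging.get_image(n); cv2.imwrite(f'pics/{n}0.png',d['img'][:,:,::-1]); print(n,d['fx'],d['cx'],d['cy'],d['R'],d['t'])
E
```

```text
pics
{'clock': 0.0, 'eef_pos': array([271.70779836, 589.69860946, 191.49920987]), 'tool_rot': array([-1.57271504e+00, -2.37400314e-05, -4.31810559e-01]), 'force': array([ 0.10616187, -1.47381791,  0.36343919]), 'width': 85.381207016047}
scene 376.6486508982199 322.5549303423599 198.9938449102745 [[-0.27585289  0.9610927   0.01435275]
 [ 0.5592557   0.17262626 -0.81082257]
 [-0.78175331 -0.21564089 -0.58511603]] [ 190.73826561 -248.15503034 1470.36117591]
side 404.54543958185604 316.8361238348147 205.61342932900672 [[ 0.84204436 -0.53935825  0.00734658]
 [-0.39242299 -0.62188036 -0.6776939 ]
 [ 0.37008848  0.56776536 -0.73530742]] [-513.50959219  254.54716804 1056.41524793]
wrist 333.6420496813896 313.95781416161464 198.1836211477304 [[ 0.41804218  0.90842254 -0.00303703]
 [ 0.8633499  -0.39625595  0.31242308]
 [ 0.28260872 -0.13322805 -0.94993821]] [-649.20731977  -40.74112824  382.43405587]
```

View pics/scene0.png

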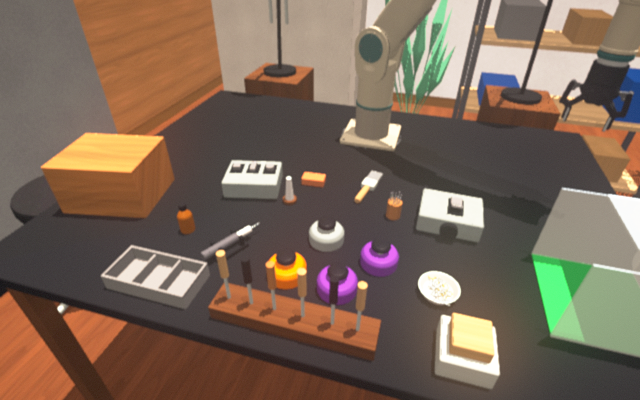

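View pics/side0.png

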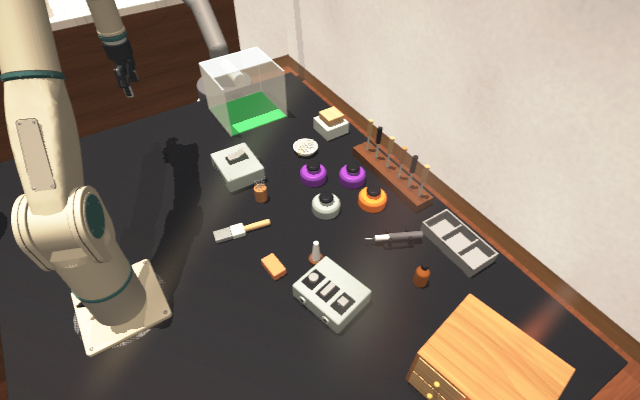

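View pics/wrist0.png

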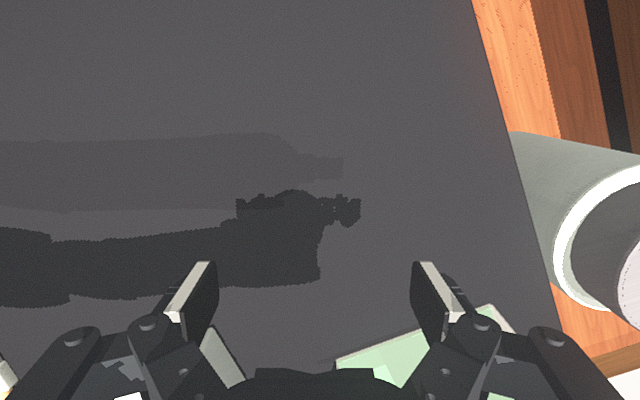

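The scene view shows the switch box at about (450,213), the control box at (252,178) and the grey palm at (327,233). The side view shows them at (237,166), (331,294) and (326,205). I'll enlarge these areas.

```bash
python3 - <<'E'
import cv2,numpy as np
def crop(n,x,y,w,h,o):
    im=cv2.imread(f'pics/{n}0.png')[y:y+h,x:x+w]
    return cv2.resize(im,(400,300),interpolation=cv2.INTER_CUBIC)
a=np.vstack([np.hstack([crop('scene',410,180,80,60,0),crop('scene',215,150,80,60,0)]),np.hstack([crop('side',200,135,80,60,0),crop('side',284,250,100,75,0)])])
cv2.imwrite('pics/crops0.png',a)
b=np.hstack([crop('scene',300,210,60,45,0),crop('side',300,180,60,45,0)]);cv2.imwrite('pics/palm0.png',b)
E
```

```text
(no output)
```

View pics/crops0.png

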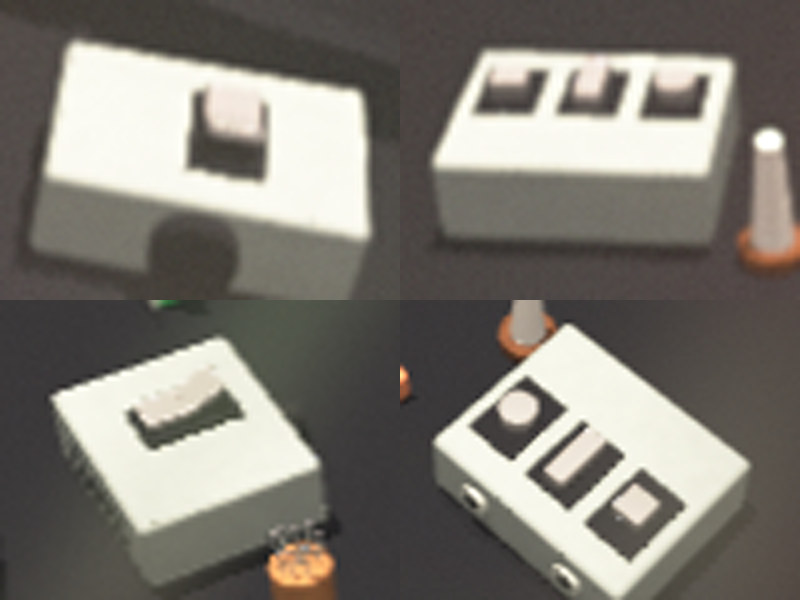

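View pics/palm0.png

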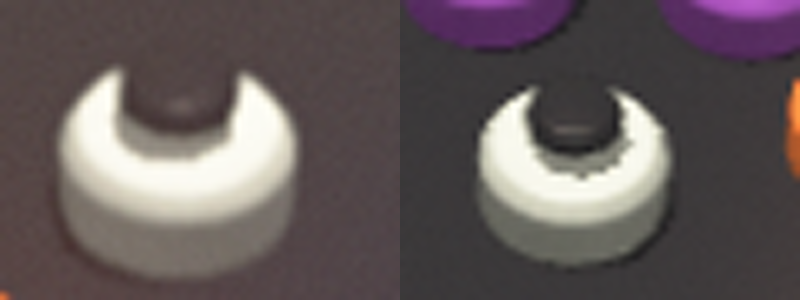

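```bash
cat > h.py <<'E'
import numpy as np
from cell import ctrl, imaging
def cast(d,uv,z):
    r=d['R'].T@np.array([(uv[0]-d['cx'])/d['fx'],(uv[1]-d['cy'])/d['fy'],1]); c=-d['R'].T@d['t']
    return c+r*(z-c[2])/r[2]
def proj(d,X):
    p=d['R']@np.array(X)+d['t']; return np.array([d['fx']*p[0]/p[2]+d['cx'],d['fy']*p[1]/p[2]+d['cy']])
E
python3 - <<'E'
from h import *
S=imaging.get_image('scene');D=imaging.get_image('side')
def C(x,y,s): return lambda p:((p[0]+.5)/s+x-.5,(p[1]+.5)/s+y-.5)
np.set_printoptions(precision=1,suppress=True)
f=C(410,180,5);g=C(200,135,5)
A=[cast(S,f(p),60) for p in[(70,40),(362,92),(370,238),(45,178)]]
B=[cast(D,g(p),60) for p in[(50,95),(220,38),(320,165),(145,232)]]
for n,X in(('sw scene',A),('sw side',B)): print(n,np.array(X)[:,:2].tolist(),np.mean(X,0),[np.linalg.norm(X[i]-X[i-1]) for i in range(4)])
f=C(215,150,5);g=C(284,250,4)
A=[cast(S,f((x-400,y)) ,60) for x,y in[(485,50),(735,60),(710,175),(433,165)]]
B=[cast(D,g((x-400,y-300)),60) for x,y in[(434,445),(570,325),(749,465),(622,605)]]
for n,X in(('ct scene',A),('ct side',B)): print(n,np.array(X)[:,:2].tolist(),np.mean(X,0),[np.linalg.norm(X[i]-X[i-1]) for i in range(4)])
print('round',cast(S,f((275,75)),74),cast(D,g((118,107)),74))
print('long',cast(S,f((190,75)),74),cast(D,g((176,158)),74),'sq',cast(D,g((235,204)),74))
f=C(300,210,400/60);g=C(300,180,400/60)
# housing extremes: left,right, at z~ 33..., bottom
for n,d,h,l,r,b in(('S',S,f,60,298,277),('D',D,g,478-400,670-400,264)): pass
# cap
print('cap S', cast(S,f((180,85)),60),'D',cast(D,g((175,105)),60))
print('housing S',cast(S,f((179,150)),32),'D',cast(D,g((174,160)),32))
E
```

```text
sw scene [[406.0365295547424, 216.197209174737], [410.4566712748126, 373.7923838864904], [541.1218529902517, 370.716372599069], [539.6392900152111, 212.2616553140244]] [474.3 293.2  60. ] [np.float64(133.66071295204122), np.float64(157.65714936295655), np.float64(130.7013831532362), np.float64(158.46165284654322)]
sw side [[412.3995649932368, 367.70665382552716], [536.7987219599158, 362.28316630801737], [534.5529627619245, 207.24568020306208], [411.2968751702356, 209.98993378688908]] [473.8 286.8  60. ] [np.float64(157.72057476623615), np.float64(124.51732598667958), np.float64(155.05375046131445), np.float64(123.28663372865057)]
ct scene [[425.0129717798957, -374.8172229950118], [389.70909287658696, -220.80076457237055], [515.3226338516574, -187.64718852220886], [552.5554329930218, -342.3433314306478]] [ 470.7 -281.4   60. ] [np.float64(131.61167518740822), np.float64(158.01086459694048), np.float64(129.9150540977048), np.float64(159.11372650607285)]
ct side [[388.44261151772537, -228.59529142678275], [512.6444231807275, -197.3214734990621], [548.4357956880317, -347.19758248581707], [427.28115992333676, -381.6157226205107]] [ 469.2 -288.7   60. ] [np.float64(157.87236998591445), np.float64(128.078654381392), np.float64(154.0904617131322), np.float64(125.94861705317494)]
round [ 439.6 -239.4   74. ] [ 443.7 -240.9   74. ]
long [ 454.8 -288.1   74. ] [ 454.3 -291.5   74. ] sq [ 466.9 -337.3   74. ]
cap S [636.6  -6.2  60. ] D [637.4  -7.4  60. ]
housing S [641.   -4.8  32. ] D [632.8 -14.7  32. ]
```

```bash
python3 - <<'E'
from h import *
np.set_printoptions(precision=1,suppress=True)
S=imaging.get_image('scene');D=imaging.get_image('side');W=imaging.get_image('wrist')
def C(x,y,s): return lambda p:((p[0]+.5)/s+x-.5,(p[1]+.5)/s+y-.5)
f=C(410,180,5);g=C(200,135,5)
print('bezel side',[cast(D,g(p),66) for p in[(127,110),(160,147),(243,115)]])
print('bezel scene',[cast(S,f(p),66) for p in[(187,168),(265,182)]])
print('wing end scene',[cast(S,f(p),86) for p in[(208,130),(265,138)]],'side',[cast(D,g(p),86) for p in[(208,70),(224,90)]])
s=ctrl.read_state();t=s['eef_pos'];print(s['clock'],t)
c=-W['R'].T@W['t'];print('cam',c,proj(W,t),'axis at z=75',cast(W,(314,198),75))
yaw=s['tool_rot'][2];T=np.array([[np.cos(yaw),np.sin(yaw),0],[0,0,-1],[-np.sin(yaw),np.cos(yaw),0]])
print('cam in tool',T@(c-t)); print('to hover', T@(np.array([435,290,200])-t))
E
```

```text
bezel side [array([448.1, 318.5,  66. ]), array([451.2, 272.6,  66. ]), array([511.5, 272.7,  66. ])]
bezel scene [array([517.7, 281.4,  66. ]), array([518. , 319.8,  66. ])]
wing end scene [array([509.7, 287.6,  86. ]), array([508.2, 315.5,  86. ])] side [array([503.7, 304.2,  86. ]), array([503.7, 279.8,  86. ])]
0.4 [272.  590.3 192.3]
cam [198.6 624.8 374.7] [313.3 231.8] axis at z=75 [287.8 583.2  75. ]
cam in tool [ -81.1 -182.4    0.6]
to hover [ 273.7   -7.7 -204.5]
```

The rocker axis is near (481,298) and the raised wing's end near x=507. I'll hover there with the fingers shut and the yaw straightened, and refine with the wrist camera.

```bash
python3 -m inch '[0,31,-0.8,-18.5,0,-24.7,0, 0,31,-0.8,-18.5,0,-24.7,0, 0,31,-0.8,-18.5,0,-24.7,0, 0,31,-0.8,-18.5,0,-24.7,0, 0,31,-0.8,-18.5,0,-24.7,0, 0,31,-0.8,-18.5,0,-24.7,0, 0,31,-0.8,-18.5,0,-24.7,0, 0,31,-0.8,-18.5,0,-24.7,0, 0,31,-0.8,-18.5,0,-24.7,0, 0,31,-0.8,-18.5,0,-24.7,0, 0,31,-0.8,-18.5,0,-24.7,0, 0,31,-0.8,-18.5,0,-24.7,0]'
python3 - <<'E'
from h import *
import cv2
W=imaging.get_image('wrist');cv2.imwrite('pics/w1.png',W['img'][:,:,::-1]);s=ctrl.read_state();print(s['clock'],s['eef_pos'],s['tool_rot'],s['width'],proj(W,s['eef_pos']))
np.savez('w1.npz',**W)
E
```

```text
clock: 1.6
eef_pos: [474.9, 294.5, 200.3]
tool_rot: [-1.57, 0.001, 0.003]
force: [-0.5, -0.6, -0.3]
width: -0.0
1.65 [475.08806142 294.20995858 200.33710376] [-1.57033697e+00  4.63152754e-04  2.19379720e-03] 0.12029772897558182 [312.16118447 231.73456468]
```

View pics/w1.png

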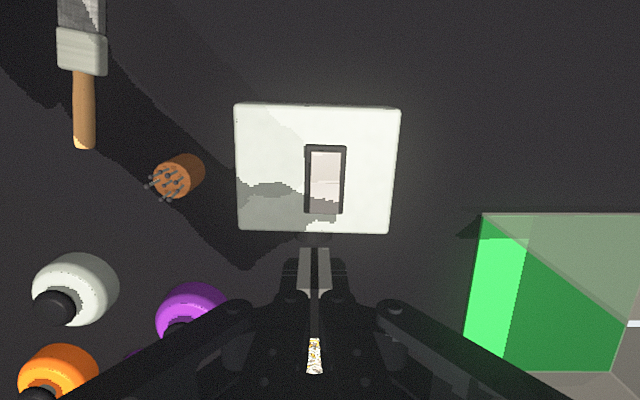

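```bash
python3 - <<'E'
from h import *
import cv2
np.set_printoptions(precision=1,suppress=True)
W=dict(np.load('w1.npz'));t=ctrl.read_state()['eef_pos']
for dx in(-11,-5,0,11):
  print(dx,[proj(W,t+[dx,0,dz]) for dz in(0,10,20,40)])
print('box',[cast(W,p,60) for p in[(236,103),(400,108),(388,233),(238,230)]])
print('bezel',[cast(W,p,66) for p in[(305,146),(346,146),(343,213),(305,213)]])
S=imaging.get_image('scene');D=imaging.get_image('side')
o=[]
for d in(S,D):
  u=proj(d,t);print(u);x,y=int(u[0])-40,int(u[1])-40
  im=d['img'][y:y+80,x:x+80,::-1].copy();im=cv2.resize(im,(400,400),interpolation=cv2.INTER_CUBIC)
  cv2.drawMarker(im,(int((u[0]-x+.5)*5),int((u[1]-y+.5)*5)),(0,0,255),0,20,1);o.append(im)
cv2.imwrite('pics/tcp1.png',np.hstack(o))
im=cv2.imread('pics/w1.png')[130:310,220:420];cv2.imwrite('pics/w1z.png',cv2.resize(im,None,fx=3,fy=3,interpolation=cv2.INTER_CUBIC))
E
```

```text
-11 [array([312.2, 214.5]), array([312.1, 220.9]), array([312., 228.]), array([311.7, 244.8])]
-5 [array([312.2, 224. ]), array([312.1, 230.8]), array([312. , 238.4]), array([311.7, 256.2])]
0 [array([312.2, 231.7]), array([312.1, 238.9]), array([312. , 246.9]), array([311.7, 265.5])]
11 [array([312.1, 248.4]), array([312. , 256.3]), array([311.9, 265. ]), array([311.7, 285.4])]
box [array([407. , 222.4,  60. ]), array([411. , 375.5,  60. ]), array([538.4, 373.5,  60. ]), array([535.5, 215.5,  60. ])]
bezel [array([445.9, 286.6,  66. ]), array([445.8, 325.6,  66. ]), array([513.8, 324.8,  66. ]), array([513.9, 286.2,  66. ])]
[464.2 160.4]
[229.4 124.6]
```

View pics/tcp1.png

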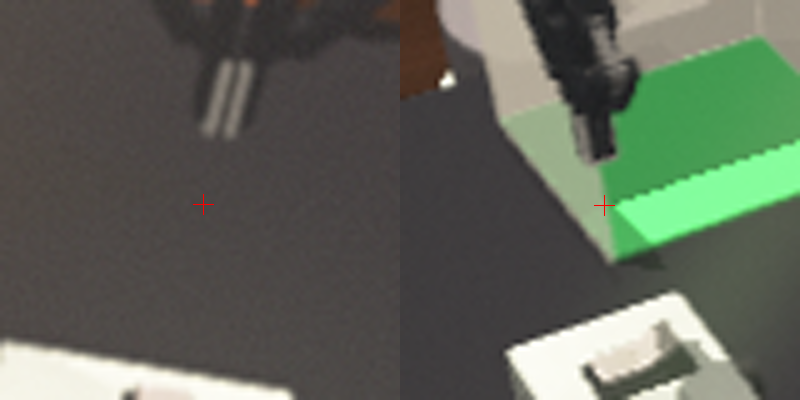

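View pics/w1z.png

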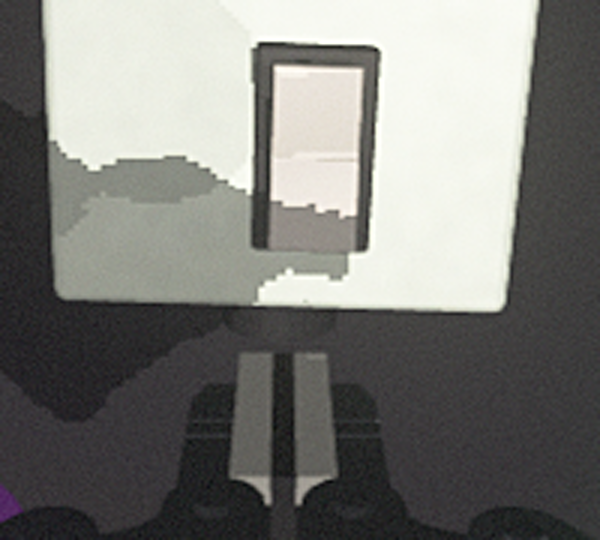

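```bash
python3 - <<'E'
from h import *
import cv2
np.set_printoptions(precision=1,suppress=True)
S=imaging.get_image('scene');D=imaging.get_image('side');W=imaging.get_image('wrist')
t=ctrl.read_state()['eef_pos'];print(t,ctrl.read_state()['width'])
u=proj(S,t);a=((222+.5)/5+int(u[0])-40-.5,(135+.5)/5+int(u[1])-40-.5)
v=proj(D,t);b=((197+.5)/5+int(v[0])-40-.5,(162+.5)/5+int(v[1])-40-.5)
P=lambda d:np.array([[d['fx'],0,d['cx']],[0,d['fy'],d['cy']],[0,0,1]])@np.c_[d['R'],d['t']]
X=cv2.triangulatePoints(P(S),P(D),np.array(a),np.array(b)).ravel();X=X[:3]/X[3];print(X,proj(S,X)-a,proj(D,X)-b,proj(W,X))
E
```

```text
[475.9 292.9 200.4] 0.25074527501856697
[474.1 291.4 235.7] [-0.6  0.5] [-0.3 -0.4] [309.  257.4]
```

```bash
python3 -m inch '[0,2.7,6,0.9,0,0,0, 0,2.7,6,0.9,0,0,0, 0,2.7,6,0.9,0,0,0, 0,2.7,6,0.9,0,0,0, 0,2.7,6,0.9,0,0,0]'
python3 - <<'E'
from h import *
import cv2
t=ctrl.read_state()['eef_pos'];print(t)
o=[]
for n in('scene','side','wrist'):
  d=imaging.get_image(n);u=proj(d,t);print(n,u);w=40 if n!='wrist' else 90
  x,y=int(u[0])-w,int(u[1])-w
  if n=='wrist':y-=20
  im=cv2.resize(d['img'][y:y+2*w,x:x+2*w,::-1].copy(),(400,400),interpolation=cv2.INTER_CUBIC);k=200/w
  cv2.drawMarker(im,(int((u[0]-x+.5)*k),int((u[1]-y+.5)*k)),(0,0,255),0,20,1)
  cv2.imwrite(f'pics/{n}2.png',im);o.append(im)
cv2.imwrite('pics/two2.png',np.hstack(o[:2]))
E
```

```text
clock: 2.4
eef_pos: [503.3, 302.0, 141.8]
tool_rot: [-1.57, -0.001, -0.001]
force: [0.2, -1.1, -0.2]
width: 0.1
[503.3177997  301.9867579  141.78616386]
scene [462.12160052 187.02933844]
side [239.15336971 135.55207085]
wrist [312.67079892 231.27252419]
```

View pics/two2.png

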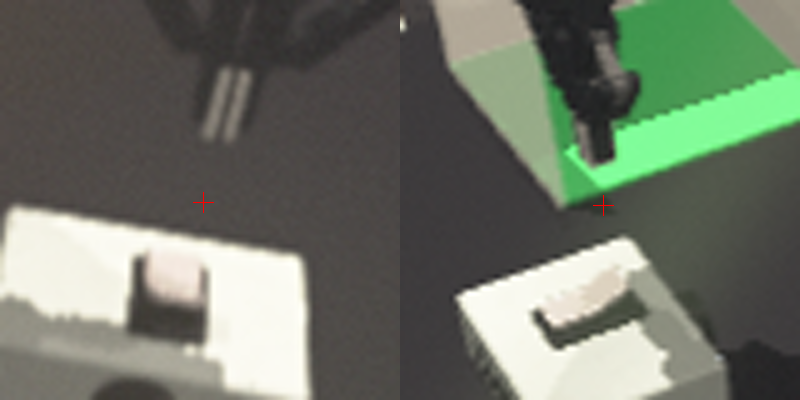

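View pics/wrist2.png

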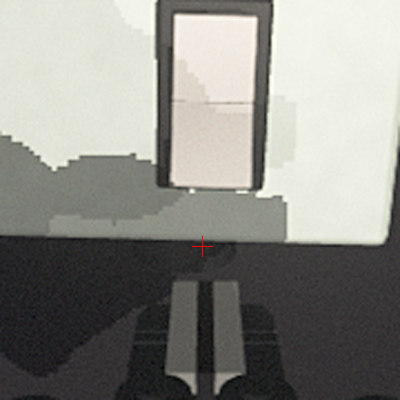

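The visible fingertips sit about 35 mm above the reported TCP. I'll go down in small steps and watch the force.

```bash
python3 -m inch '[0,0,2,0.2,0,0,0, 0,0,4,0.2,0,0,0, 0,0,4.8,0.2,0,0,0, 0,0,4.8,0.2,0,0,0]'; python3 -m inch '[0,0,0.5,0,0,0,0, 0,0,0.5,0,0,0,0]'
```

```text
clock: 2.95
eef_pos: [502.4, 303.2, 91.9]
tool_rot: [-1.572, 0.002, -0.001]
force: [0.4, 0.2, 0.1]
width: 0.1
clock: 3.15
eef_pos: [503.4, 303.7, 87.8]
tool_rot: [-1.57, -0.001, -0.001]
force: [-0.5, 0.8, -0.9]
width: -0.1
```

```bash
python3 -m inch '[0,0,0.5,0,0,0,0, 0,0,0.5,0,0,0,0]'; python3 -m inch '[0,0,0.5,0,0,0,0, 0,0,0.5,0,0,0,0]'
```

```text
clock: 3.35
eef_pos: [503.0, 303.5, 82.2]
tool_rot: [-1.571, 0.0, -0.001]
force: [-0.1, -0.4, -0.3]
width: -0.0
clock: 3.55
eef_pos: [502.7, 303.4, 76.8]
tool_rot: [-1.571, 0.001, -0.001]
force: [0.3, -0.0, 0.3]
width: -0.1
```

No contact at a reported 77 mm, so the visible offset is real. Looking again.

```bash
cat > look.py <<'E'
import sys,cv2
from h import *
k=sys.argv[1]
t=ctrl.read_state()['eef_pos'];print(t,ctrl.read_state()['clock'])
o=[]
for n in('scene','side'):
  d=imaging.get_image(n);u=proj(d,t+[0,0,35]);w=30
  x,y=int(u[0])-w,int(u[1])-w
  print(n,u,x,y)
  im=cv2.resize(d['img'][y:y+2*w,x:x+2*w,::-1].copy(),(390,390),interpolation=cv2.INTER_CUBIC)
  o.append(im)
cv2.imwrite(f'pics/look{k}.png',np.hstack(o))
E
python3 look.py 3
```

```text
[502.7345449  303.37405515  76.83103208] 3.55
scene [459.93749144 196.88369521] 429 166
side [240.02772448 142.71106666] 210 112
```

View pics/look3.png

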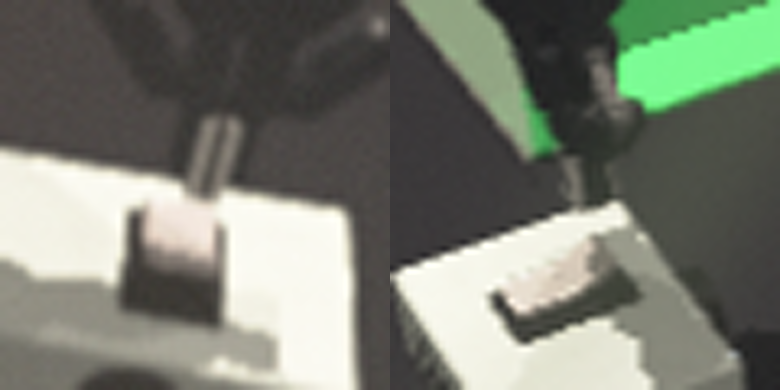

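```bash
python3 -m inch '[0,0,1,0,0,0,0, 0,0,1.5,0,0,0,0, 0,0,1.5,0,0,0,0]';python3 look.py 4
```

```text
clock: 3.95
eef_pos: [502.3, 303.1, 61.2]
tool_rot: [-1.572, 0.002, -0.001]
force: [-0.9, -0.1, 0.0]
width: 0.1
[502.27659663 303.05275615  61.16677181] 3.95
scene [458.39863615 201.78563975] 428 171
side [240.56745243 146.54419344] 210 116
```

View pics/look4.png

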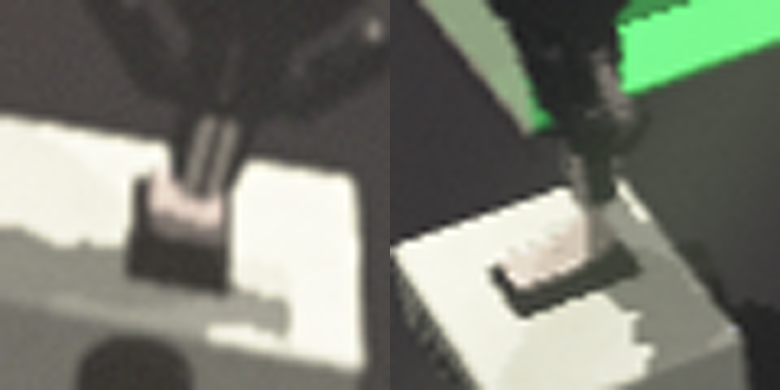

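```bash
python3 -m inch '[0,0,0.5,-0.2,0,0,0, 0,0,0.7,-0.2,0,0,0, 0,0,0.7,-0.2,0,0,0]';python3 -m inch '[0,0,0.4,0,0,0,0, 0,0,0.4,0,0,0,0]'
```

```text
clock: 4.35
eef_pos: [502.9, 301.2, 55.0]
tool_rot: [-1.571, 0.001, -0.001]
force: [0.0, 0.1, -1.0]
width: -0.2
clock: 4.55
eef_pos: [502.8, 301.5, 51.0]
tool_rot: [-1.571, 0.001, -0.001]
force: [1.0, 1.0, 0.4]
width: -0.0
```

```bash
python3 -m inch '[0,0,0.3,0,0,0,0, 0,0,0.3,0,0,0,0]';python3 -m inch '[0,0,0.3,0,0,0,0, 0,0,0.3,0,0,0,0]'
```

```text
clock: 4.75
eef_pos: [502.9, 301.5, 48.1]
tool_rot: [-1.571, 0.0, -0.001]
force: [0.0, -0.1, 0.1]
width: 0.0
clock: 4.95
eef_pos: [504.0, 301.7, 45.6]
tool_rot: [-1.57, -0.001, -0.001]
force: [1.6, -0.1, 2.0]
width: -0.2
```

Contact at a reported z of about 46.

```bash
python3 -m inch '[0,0,0.3,0,0,0,0, 0,0,0.3,0,0,0,0]';python3 -m inch '[0,0,0.3,0,0,0,0, 0,0,0.3,0,0,0,0]';python3 -m inch '[0,0,0.3,0,0,0,0, 0,0,0.3,0,0,0,0]'
```

```text
clock: 5.15
eef_pos: [504.5, 301.7, 42.7]
tool_rot: [-1.57, -0.002, -0.001]
force: [2.2, 0.3, 3.8]
width: -0.3
clock: 5.35
eef_pos: [503.5, 301.8, 39.3]
tool_rot: [-1.57, -0.001, -0.001]
force: [3.2, 0.2, 3.5]
width: 0.1
clock: 5.55
eef_pos: [503.2, 301.8, 36.2]
tool_rot: [-1.57, -0.0, -0.001]
force: [3.0, 0.3, 4.4]
width: 0.1
```

```bash
python3 -m inch '[0,0,0.2,0,0,0,0, 0,0,0.2,0,0,0,0]';python3 -m inch '[0,0,0.2,0,0,0,0, 0,0,0.2,0,0,0,0]'
```

```text
clock: 5.75
eef_pos: [503.2, 301.8, 36.0]
tool_rot: [-1.57, -0.0, -0.001]
force: [0.2, -2.4, 17.1]
width: 0.0
clock: 5.95
eef_pos: [503.3, 302.0, 35.9]
tool_rot: [-1.57, -0.001, -0.001]
force: [-3.1, -4.0, 31.9]
width: -0.1
```

The stop is reached: 32 N at a reported 36 mm, so the tip is about 39 mm above the reported TCP. I'll lift and check.

```bash
python3 -m inch '[0,0,-4,0,0,0,0, 0,0,-8,0,0,0,0, 0,0,-11,0,0,0,0, 0,0,-11,0,0,0,0]'
python3 - <<'E'
from h import *
import cv2
d=imaging.get_image('side');w=imaging.get_image('wrist');s=imaging.get_image('scene')
r=lambda im:cv2.resize(im[:,:,::-1],(390,300),interpolation=cv2.INTER_CUBIC)
cv2.imwrite('pics/rk5.png',np.hstack([r(d['img'][135:195,200:278]),r(s['img'][180:240,410:488])]))
E
```

```text
clock: 6.35
eef_pos: [503.6, 303.2, 145.7]
tool_rot: [-1.568, -0.003, 0.0]
force: [1.5, 0.8, -0.7]
width: -0.1
```

View pics/rk5.png

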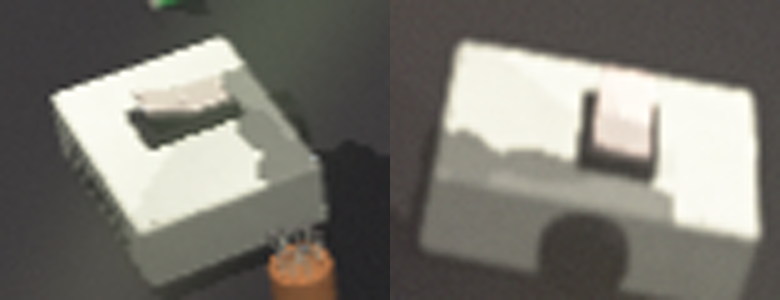

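The rocker is over: its +x wing is level and its -x wing is raised. Next, the round key.

```bash
python3 -m inch '[0,-6.2,0,-54.2,0,0,0, 0,-6.2,0,-54.2,0,0,0, 0,-6.2,0,-54.2,0,0,0, 0,-6.2,0,-54.2,0,0,0, 0,-6.2,0,-54.2,0,0,0, 0,-6.2,0,-54.2,0,0,0, 0,-6.2,0,-54.2,0,0,0, 0,-6.2,0,-54.2,0,0,0, 0,-6.2,0,-54.2,0,0,0, 0,-6.2,0,-54.2,0,0,0, 0,-6.2,0,-54.2,0,0,0, 0,-6.2,0,-54.2,0,0,0]'
python3 -m inch '[0,0,0,0,0,0,0, 0,0,0,0,0,0,0]'
python3 - <<'E'
from h import *
import cv2
W=imaging.get_image('wrist');cv2.imwrite('pics/w6.png',W['img'][:,:,::-1]);s=ctrl.read_state();print(s['clock'],s['eef_pos'],s['tool_rot'])
np.savez('w6.npz',**W,eef=s['eef_pos'])
E
```

```text
clock: 7.7
eef_pos: [437.1, -247.4, 140.5]
tool_rot: [-1.573, 0.004, -0.012]
force: [0.4, 0.9, -0.7]
width: 0.2
clock: 7.9
eef_pos: [440.0, -238.3, 141.2]
tool_rot: [-1.568, 0.003, 0.001]
force: [-0.1, 0.9, -0.7]
width: -0.4
7.95 [ 440.40069556 -238.10448584  141.48982407] [-1.56875107  0.00198703  0.00209129]
```

View pics/w6.png

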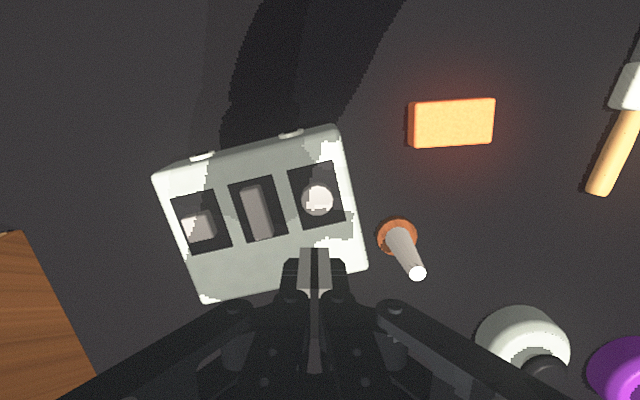

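```bash
python3 - <<'E'
from h import *
W=dict(np.load('w6.npz'));print(cast(W,(317.5,200),74),'cone',cast(W,(417,273),82), cast(W,(398,237),5),'fingertip col',proj(W,W['eef']+[0,0,39]))
E
```

```text
[ 442.52598616 -234.65950116   74.        ] cone [ 503.03976526 -152.60324503   82.        ] [ 506.01608913 -149.4539163     5.        ] fingertip col [312.89585427 265.11283944]
```

```bash
python3 -m inch '[0,0.2,4,0.2,0,0,0, 0,0.2,7,0.2,0,0,0, 0,0.2,8.5,0.2,0,0,0, 0,0.2,8.5,0.2,0,0,0]';python3 look.py 7
```

```text
clock: 8.35
eef_pos: [441.4, -235.5, 55.3]
tool_rot: [-1.568, 0.005, 0.003]
force: [0.1, 0.0, 1.0]
width: -0.1
[ 441.3716396  -235.51771192   55.31210094] 8.35
scene [270.22084088 160.36565065] 240 130
side [311.21681146 271.71384081] 281 241
```

View pics/look7.png

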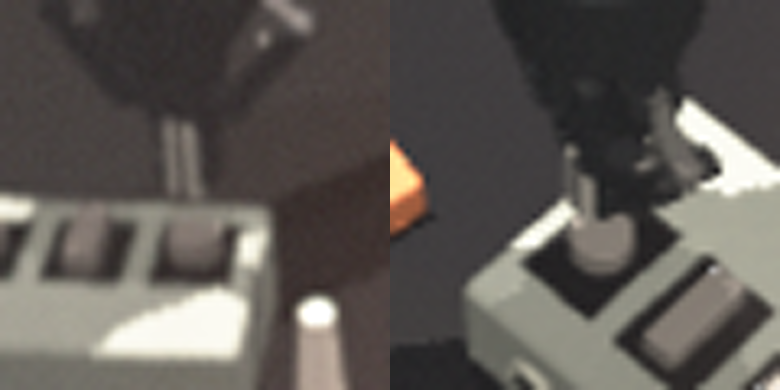

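```bash
python3 -m inch '[0,0,1,0,0,0,0, 0,0,1.6,0,0,0,0, 0,0,1.6,0,0,0,0]';python3 -m inch '[0,0,0.4,0,0,0,0, 0,0,0.4,0,0,0,0]';python3 -m inch '[0,0,0.3,0,0,0,0, 0,0,0.3,0,0,0,0]'
```

```text
clock: 8.75
eef_pos: [442.4, -238.1, 41.0]
tool_rot: [-1.57, 0.001, -0.001]
force: [0.4, -0.6, -1.0]
width: -0.2
clock: 8.95
eef_pos: [442.6, -238.4, 37.2]
tool_rot: [-1.571, 0.0, -0.001]
force: [-0.5, -0.5, -0.5]
width: 0.2
clock: 9.15
eef_pos: [442.8, -238.5, 34.3]
tool_rot: [-1.571, -0.0, -0.001]
force: [0.9, 0.0, -0.3]
width: 0.1
```

```bash
python3 -m inch '[0,0,0.2,0,0,0,0, 0,0,0.2,0,0,0,0]';python3 -m inch '[0,0,0.2,0,0,0,0, 0,0,0.2,0,0,0,0]'
```

```text
clock: 9.35
eef_pos: [442.9, -238.5, 32.4]
tool_rot: [-1.571, -0.0, -0.001]
force: [-0.0, 0.2, 0.2]
width: 0.1
clock: 9.55
eef_pos: [442.9, -238.5, 30.3]
tool_rot: [-1.571, -0.0, -0.001]
force: [-0.2, 0.3, 0.8]
width: -0.2
```

```bash
python3 -m inch '[0,0,0.2,0,0,0,0, 0,0,0.2,0,0,0,0]';python3 look.py 8
```

```text
clock: 9.75
eef_pos: [442.8, -238.4, 28.2]
tool_rot: [-1.571, -0.0, -0.001]
force: [-0.5, 0.6, 0.4]
width: 0.2
[ 442.80051631 -238.41330974   28.22786253] 9.75
scene [269.74703262 168.24998969] 239 138
side [312.31817266 278.15073601] 282 248
```

View pics/look8.png

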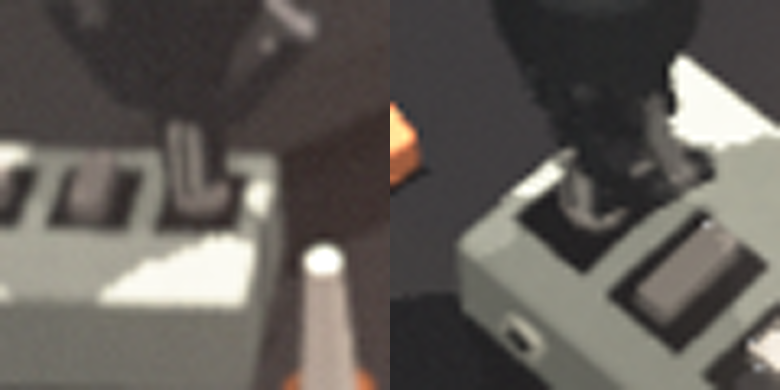

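```bash
python3 -m inch '[0,0,0.2,0,0,0,0, 0,0,0.2,0,0,0,0]';python3 -m inch '[0,0,0.2,0,0,0,0, 0,0,0.2,0,0,0,0]'
```

```text
clock: 10.05
eef_pos: [442.8, -238.4, 27.8]
tool_rot: [-1.571, -0.0, -0.001]
force: [-3.2, 1.4, 17.0]
width: -0.0
clock: 10.25
eef_pos: [442.9, -238.5, 27.5]
tool_rot: [-1.572, -0.001, -0.001]
force: [-5.5, 3.7, 35.0]
width: 0.1
```

The stop is hit at a reported 28 mm, which is about 67 mm at the tip and matches fully down. Lifting to check.

```bash
python3 -m inch '[0,0,-4,0,0,0,0, 0,0,-8,0,0,0,0, 0,0,-11,0,0,0,0, 0,0,-11,0,0,0,0, 0,0,-11,0,0,0,0]'
python3 - <<'E'
from h import *
import cv2
d=imaging.get_image('side');w=imaging.get_image('wrist');s=imaging.get_image('scene')
r=lambda im:cv2.resize(im[:,:,::-1],(390,300),interpolation=cv2.INTER_CUBIC)
cv2.imwrite('pics/rk9.png',np.vstack([np.hstack([r(d['img'][255:315,288:366]),r(s['img'][150:210,215:293])]),np.hstack([r(w['img'][120:270,150:345]),r(d['img'][180:240,290:368])])]))
np.savez('w9.npz',**w,eef=ctrl.read_state()['eef_pos'])
E
```

```text
clock: 10.75
eef_pos: [442.7, -238.4, 134.7]
tool_rot: [-1.571, -0.001, -0.001]
force: [0.0, -0.0, -0.3]
width: 0.0
```

View pics/rk9.png

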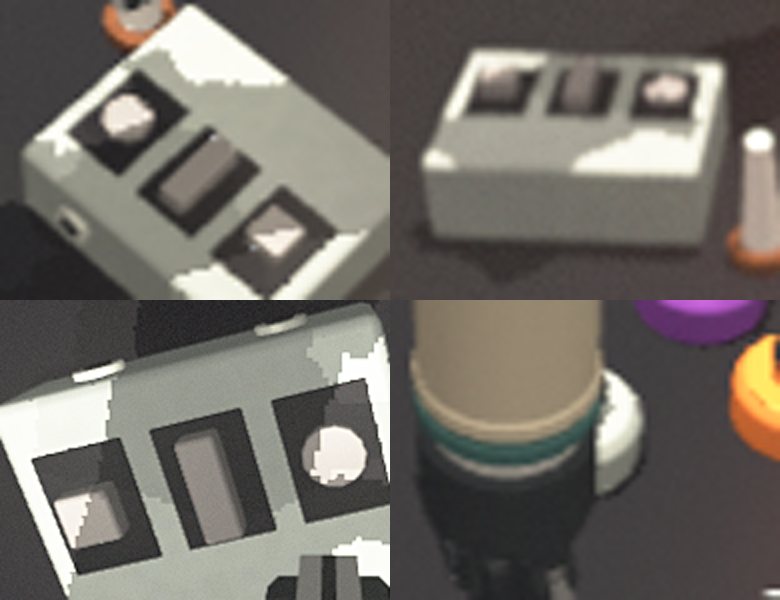

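The round key now sits low in its surround and the other two still stand up. On to the palm switch at about (637,-7).

```bash
python3 -m inch '[0,19.4,-1,23.1,0,0,0, 0,19.4,-1,23.1,0,0,0, 0,19.4,-1,23.1,0,0,0, 0,19.4,-1,23.1,0,0,0, 0,19.4,-1,23.1,0,0,0, 0,19.4,-1,23.1,0,0,0, 0,19.4,-1,23.1,0,0,0, 0,19.4,-1,23.1,0,0,0, 0,19.4,-1,23.1,0,0,0, 0,19.4,-1,23.1,0,0,0]'
python3 - <<'E'
from h import *
import cv2
W=imaging.get_image('wrist');cv2.imwrite('pics/w10.png',W['img'][:,:,::-1]);s=ctrl.read_state();print(s['clock'],s['eef_pos'],s['tool_rot'])
np.savez('w10.npz',**W,eef=s['eef_pos'])
E
```

```text
clock: 11.9
eef_pos: [635.7, -9.7, 143.8]
tool_rot: [-1.572, 0.002, -0.003]
force: [-0.4, -0.4, -0.1]
width: 0.1
11.95 [635.99809826  -9.48210287 144.06222695] [-1.57160373e+00  1.21917177e-03 -3.29269988e-03]
```

View pics/w10.png

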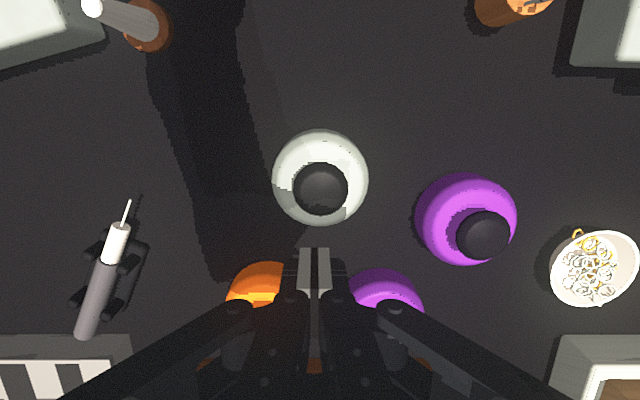

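```bash
python3 - <<'E'
from h import *
import cv2
W=dict(np.load('w10.npz'));im=W['img'].astype(int)
roi=np.zeros(im.shape[:2],bool);roi[120:235,265:375]=1
dark=((im.max(2)<100)&roi);
m=np.zeros(im.shape[:2],np.uint8);cv2.circle(m,(320,188),38,255,-1)
k=(dark&(m>0)).astype(np.uint8);n,l,st,c=cv2.connectedComponentsWithStats(k);i=1+st[1:,4].argmax();print(st[i],c[i])
print(cast(W,c[i],62),'housing',cast(W,(320,177),25))
E
```

```text
[ 293  162   55   54 2237] [319.86410371 188.94814484]
[633.53078287  -4.22220774  62.        ] housing [632.88404021  -3.5612802   25.        ]
```

```bash
python3 -m inch '[0,-0.2,4,0.2,0,0,0, 0,-0.2,8,0.2,0,0,0, 0,-0.2,9.5,0.2,0,0,0, 0,-0.2,9.5,0.2,0,0,0, 0,-0.2,9.5,0.2,0,0,0]';python3 look.py 11
```

```text
clock: 12.45
eef_pos: [635.9, -6.0, 50.5]
tool_rot: [-1.571, -0.002, -0.002]
force: [0.1, -0.2, 0.4]
width: 0.4
[635.8700891   -6.04546004  50.54211699] 12.45
scene [326.93414153 214.09038328] 296 184
side [325.35690092 189.37276901] 295 159
```

View pics/look11.png

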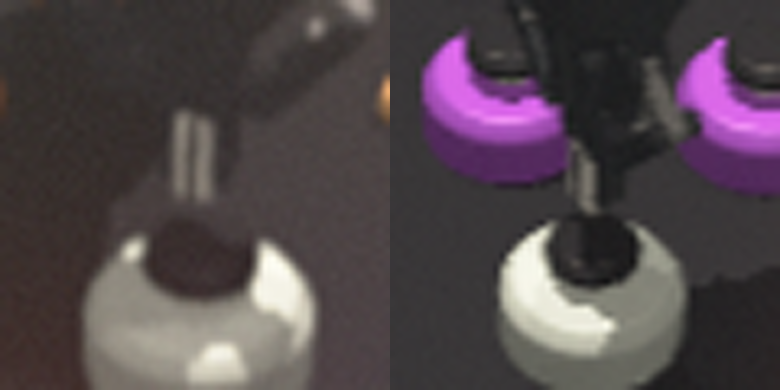

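Centred in both views. Descending in small steps.

```bash
python3 -m inch '[0,0,1,0,0,0,0, 0,0,1.8,0,0,0,0, 0,0,1.8,0,0,0,0]';python3 -m inch '[0,0,0.4,0,0,0,0, 0,0,0.4,0,0,0,0]';python3 -m inch '[0,0,0.4,0,0,0,0, 0,0,0.4,0,0,0,0]'
```

```text
clock: 12.85
eef_pos: [633.8, -5.5, 30.2]
tool_rot: [-1.571, 0.002, -0.001]
force: [-1.6, 0.1, 0.6]
width: 0.1
clock: 13.05
eef_pos: [634.6, -5.5, 26.9]
tool_rot: [-1.571, 0.001, -0.001]
force: [-0.4, -0.1, -0.5]
width: -0.1
clock: 13.25
eef_pos: [635.0, -5.5, 23.4]
tool_rot: [-1.571, -0.0, -0.001]
force: [-1.3, 0.2, 0.1]
width: -0.0
```

```bash
python3 -m inch '[0,0,0.3,0,0,0,0, 0,0,0.3,0,0,0,0]'; python3 -m inch '[0,0,0.2,0,0,0,0, 0,0,0.2,0,0,0,0]'
```

```text
clock: 13.45
eef_pos: [635.1, -5.5, 20.4]
tool_rot: [-1.571, -0.0, -0.001]
force: [-0.8, 0.2, 2.0]
width: 0.1
clock: 13.65
eef_pos: [635.1, -5.5, 18.8]
tool_rot: [-1.571, -0.0, -0.001]
force: [-2.1, 0.1, 6.1]
width: -0.3
```

```bash
python3 -m inch '[0,0,0.2,0,0,0,0, 0,0,0.2,0,0,0,0]'; python3 -m inch '[0,0,0.2,0,0,0,0, 0,0,0.2,0,0,0,0]'
```

```text
clock: 13.85
eef_pos: [635.2, -5.5, 18.6]
tool_rot: [-1.571, -0.001, -0.001]
force: [-5.6, -0.7, 18.7]
width: -0.1
clock: 14.05
eef_pos: [635.3, -5.5, 18.4]
tool_rot: [-1.571, -0.001, -0.001]
force: [-8.6, -0.6, 30.0]
width: -0.0
```

The stop is hit at a reported 18.5 mm, so the tip is at about 58 mm and the cap fully down. Lifting and checking.

```bash
python3 -m inch '[0,0,-2,0,0,0,0, 0,0,-6,0,0,0,0, 0,0,-11,0,0,0,0, 0,0,-12,0,0,0,0, 0,0,-12,0,0,0,0, 0,0,-12,0,0,0,0]'
python3 - <<'E'
from h import *
import cv2
d=imaging.get_image('side');w=imaging.get_image('wrist');s=imaging.get_image('scene')
r=lambda im:cv2.resize(im[:,:,::-1],(390,300),interpolation=cv2.INTER_CUBIC)
cv2.imwrite('pics/pl12.png',np.vstack([np.hstack([r(d['img'][180:225,300:358]),r(s['img'][210:255,298:356])]),np.hstack([r(w['img'][110:230,240:396]),r(d['img'][255:315,288:366])])]))
cv2.imwrite('pics/scene12.png',s['img'][:,:,::-1])
W=w;print(cast(W,(320,177),25),ctrl.read_state()['eef_pos'])
cv2.imwrite('pics/w12.png',w['img'][:,:,::-1]);np.savez('w12.npz',**w)
E
```

```text
clock: 14.65
eef_pos: [633.9, -5.6, 133.1]
tool_rot: [-1.571, 0.002, -0.001]
force: [-0.7, 0.0, -0.4]
width: 0.2
[6.27471391e+02 4.24674207e-01 2.50000000e+01] [633.45942211  -5.5828527  132.20907343]
```

View pics/pl12.png

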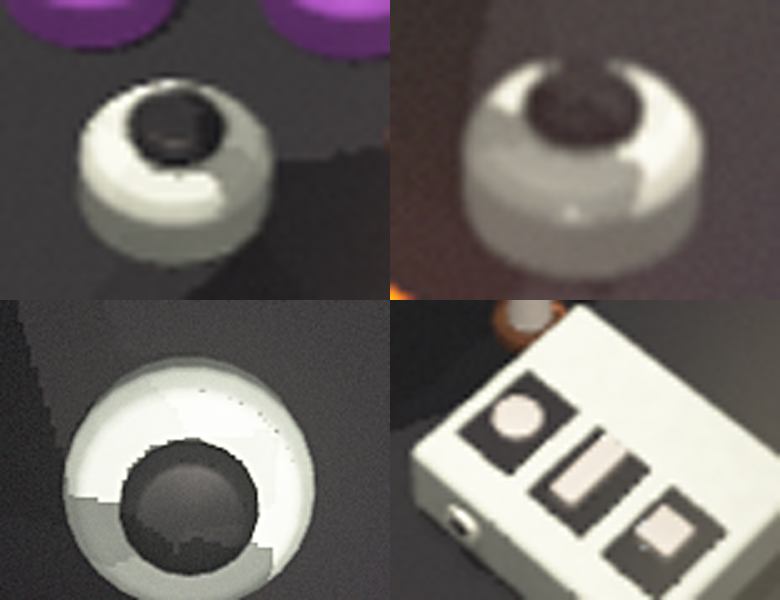

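View pics/scene12.png

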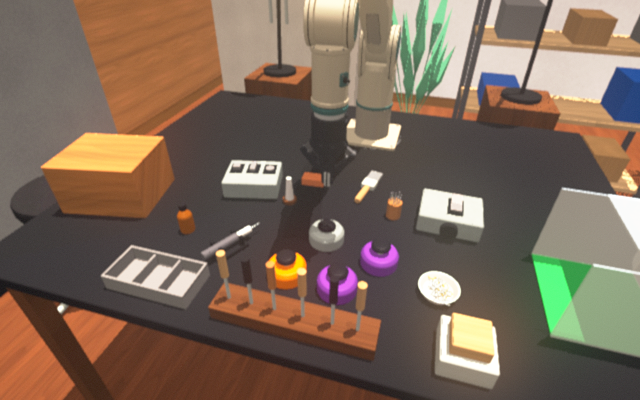

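The cap is visibly lower, the palm is at the same pixels as at the start, and the bench is otherwise unchanged. Handing in.

```bash
python3 - <<'E'
from cell import ctrl, finish_job
import numpy as np
s=ctrl.read_state();print(s['clock'],s['force'],abs(s['qd']).max());print(finish_job())
E
```

```text
14.8 [-0.08797558 -0.89831368  0.03419514] 0.0058179771891929055
the job is handed in; nothing more can be done
None
```

I tipped the rocker over, then pressed the round key, then the palm cap, with the fingers shut. The job was handed in at 14.8 s on the robot clock, with the arm at rest and touching nothing; no verdict was reported.

**Last checks:** each press ended in a clear stop at about 30–35 N. Pictures after each lift showed:
- **Rocker:** the +x wing lies level and the -x wing is raised.
- **Keys:** the round key sits low in its surround; the long and square keys still stand up.
- **Palm switch:** the cap is down and the housing looks unmoved. I compared it by eye in the scene and side views, not by measurement.
- **Bystanders:** none look displaced.

**What disagreed:**
- **Tool height:** the cameras and the contacts put the fingertips about 35–39 mm above the reported tool point. I went by the force and the stops instead. Using 39 mm, taken from the rocker stop at 75 mm, the other stops came out at 67 mm and 58 mm, which match fully down.
- **Camera spread:** the cameras differed by up to about 10 mm sideways on the rocker and less on the other targets. I aimed between them.
- **Key force:** the round key showed almost no force on the way down (under 1 N instead of about 3 N), but it did reach its stop and looks down.

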